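Unplug the cordless scrubbing brush and hold its handle fully extended

ROBOT

A 6-joint arm with a two-finger parallel gripper is mounted at the origin on a cart in front of the work surface, level with it; the furniture and walls round the work are solid. World frame = base frame: x ahead of the robot, y to its left, z up, the work surface at z = 0. Lengths are in m, angles in rad, forces in N, time in s.
With the tool pointing down it reaches from about 0.35 to 0.975 m from the base axis. Payload 7.1 kg.
Tool frame: the origin (TCP) lies at the very end of the fingers, on their centre line; the grasp point (between the pads) lies 19 mm behind it; z points along the fingers, y is the line along which they close (so a half turn about z gives the same grasp; the last joint's range is limited). The gripper opens to 88 mm and grips with 3 to 60 N. Pads are 20 mm wide; open, the fingers measure 115 mm over their backs; the gripper's body (75 mm by 178 mm) begins 61 mm behind the grasp point.
Start: joints at [-1.152, 0.423, 1.63, -0, 1.089, -0.019], TCP at [0.265, -0.566, 0.223] pointing down, gripper open.
Joint ranges: [-3, 3], [-0.9, 2.11], [0.09, 2.58], [-1.31, 4.45], [0.11, 2.69], [-2.54, 2.54]. Speed limits (rad/s): [2.39, 2.39, 3.01, 3.14, 3.14, 3.14].

INTERFACE

Orientations are given as [roll, pitch, yaw] about the fixed x, y, z axes, in that order (R = Rz(yaw) Ry(pitch) Rx(roll)).
In Python, from workcell import bot, eyes gives the robot as it stands. The module is installed in compiled form; this text tells all that it offers.
- The arm moves only by the tool send_rows, never from a script. Its argument "steps" is a list of rows, each a list of 2 entries, a list of its own where there are three numbers: the shift along the tool's x, y, z in m, then the turn, a rotation vector about the tool's x, y, z in rad. A call has 1 to 5 rows; each row is the pose to reach, as a shift and turn from the pose commanded when the call began, along the tool's axes at that moment; what a row does not reach only later rows make up. A row lasts 1/12 s, in which the tool goes at most 41.7 mm and 7.16 degrees, less where a joint would pass 70% of its speed; a pose out of reach is approached as far as the arm can. A call with a gripper value outside its range is refused whole. "gripper" is the closure in counts, from 0 (fully open) to 255 (shut), set as the call begins (left out, the last holds). The fingers move at their own pace and stop on an object; "squeeze" is the grip in N (left out, the last holds). Time passes only in rows, so rows that repeat a pose let the fingers close. It gives the time, the measured TCP pose, the force, the opening and the grip force at its end, in the units of the state.
- bot.get_state(): the state, without advancing time (a new reading comes with each control period).
- eyes.camera(name): name is "side" or "top" or "wrist"; returns a dict with "pixels" (384x512x3 uint8, red, green, blue), "mtx" (3x3 intrinsics, pixels), "position" and "orientation" of the camera in the world. Camera axes: x right, y down, z forward; pixel columns grow to the right and rows downward; lengths in m; the calibration is good to about 2 mm. A picture is of the moment at which its call begins. There is no depth.
- bot.hand_in(): hands the job in; it is judged then, once.
The state is a dict: "time": time; "joint_pos": joint angles; "joint_vel": joint speeds; "effort": joint torques, N m; "ee_pos": TCP position; "tcp_rot": TCP orientation; "force": force on the tool from outside, world axes, zero at the start; "wrist_torque": the same for the moment, N m; "opening": finger opening in m; "finger_force": force on a finger pad.
Only numpy, scipy, OpenCV 4.12 (cv2) and the standard library are available. Lean on these libraries where they do the work, as an engineer would, in place of code of your own. Each camera call takes 0.05 s, during which the arm holds its last target. There are 200 camera calls.

TASK

The cordless scrubbing brush stands bristles-down in its charging stand: pull the plug-in charger straight up out of its socket and set it down on the worktop beside the stand. Then squeeze the release button on the brush handle's grip head, pull the handle up past its first stop to the second stop, and finish there, still gripping the head with the button pressed and the handle held fully extended (it sinks back if let go). Do not disturb the things standing round about.

Things in the scene. Friction and masses are not known exactly. Their poses are not given: they have to be found in the camera images.
- stand: White charging stand fixed to the worktop, 120 (x) x 240 (y) x 18 mm. Origin: centre of its underside, on the worktop. The brush is clasped upright in it at y = +65 mm: bristle disc 76 mm wide, grey outer tube, black collar 40 mm wide with its top 129 mm above the worktop, then the grip head. Charger socket (block 30 x 46 mm, mouth 42 mm above the worktop) at y = -65 mm. -x is its front.
- charger: Loose plug-in charger, no cable, 110 g (varies): white block 28 (x) x 44 (y) x 38 mm on a black tongue 14 x 30 x 21 mm that fits the socket. Origin: under the tongue; the block spans z = 21 to 59 mm. Axes of the stand when plugged in (top then 80 mm over the worktop). Grip from above across the 28 mm. Sprung catches: 5 to 12 N straight up frees it; clear 22 mm up. May stand or lie once set down.
- socket (a point): Centre of the mouth of the charger socket, 42 mm above the worktop; axes of the stand.
- grip (a point): On the upright axis of the telescoping handle, in its grip head at the button's height, 158 mm above the worktop when pushed in; moves with it. Axes of the stand (the button presses along +x). The head is a grey rounded block 34 (x) x 46 (y) mm, from 24 mm below to 20 mm above this point. It slides only straight up and does not turn; the sliding part weighs about 0.26 kg.
- button_face (a point): Centre of the face of the black release button, 16 wide x 18 mm high, in the front (-x) face of the head, standing 5 mm proud of it; 22 mm in front of grip when out. Close the fingers along the stand's x, one pad on the button and the other on the head's back, and the button is pressed in flush.
- telescope (a joint): Extension of the handle in m: 0 pushed in and locked; first stop (a click that yields to roughly 5 to 10 N beyond its weight, carries the handle's weight when let go) at 0.045; second stop, the rigid end, at 0.090. Without the button pressed it stays at 0. It does not latch at the second stop: let go, it sinks slowly and rests on the first, at about 0.054.
- button (a joint): Press of the release button in m: 0 out, 0.005 flush with the head (the end is at 0.006); spring 3 N at first, 6 N when flush; it unlocks the handle from about 0.003. It springs out again when let go.
- mug: Mug of two colours, 86 mm wide, 88 mm high, with a handle: bystander to the left of the stand, leave alone. Origin: centre of its underside.
- garlic: Garlic bulb, 53 mm: bystander on the left, leave alone. Origin: under its middle.
- small_tin: Small food tin, 57 mm wide, 72 mm high: bystander behind the stand. Origin: centre of its underside.
- shaker: Salt shaker, 44 mm wide, 90 mm high: bystander behind the stand. Origin: centre of its underside.
- opener_tool: Bottle opener with a dark green handle, 174 x 41 x 20 mm, lying at the front edge on the right: bystander. Origin: under its middle, x along it.
- orange: Orange, 65 mm: bystander on the right, leave alone. Origin: under its middle.
Mind the look-alikes: they are no part of the job. What is meant by the charger is not orange, and is the larger of those in its own colour.

How it is judged:
By the outcome, as a careful person would: the job done as asked, in the order asked, and still so for the second after the job is handed in, while the arm keeps its last pose, push and grip.
It also fails if it takes over 54 s, if anything falls off the work surface, if the arm or the gripper's body presses on something with over 40 N, if the wrist force passes 120 N, or if a joint passes its speed limit or range.

## Working session

There is one attempt and no reset: what is moved stays moved. The work goes in short steps, Python scripts to look and compute and a tool call to move; the robot and the scene stay as the last step left them, time stands still between calls to the robot, and variables do not carry over. Pictures are saved under pics/ and viewed, at most 10 in all, crops included, and the job is handed in when it is done.

Besides the shell and the picture viewer there is one more tool, called after "Call:" as a command line: name --argument value ..., lists and objects as JSON in quotes. send_rows: Moves the arm, as the interface text tells. Its arguments: {"type":"object","properties":{"steps":{"type":"array"},"gripper":{"type":"number"},"squeeze":{"type":"number"}},"required":["steps"]}

```bash
mkdir -p pics; cat > h.py <<'E'
import numpy as np, cv2
from scipy.spatial.transform import Rotation as R
from workcell import bot, eyes
def Rm(o):
    o=np.array(o,float)
    if o.shape==(3,3): return o
    return R.from_euler('xyz',o).as_matrix() if o.size==3 else R.from_quat(o).as_matrix()
def ray(c,u,v):
    d=Rm(c['orientation'])@np.linalg.inv(c['mtx'])@np.array([u,v,1.]); return np.array(c['position'],float),d
def onz(c,u,v,z):
    p,d=ray(c,u,v); return p+d*(z-p[2])/d[2]
def proj(c,P):
    q=np.array(c['mtx'])@(Rm(c['orientation']).T@(np.array(P)-np.array(c['position']))); return q[:2]/q[2]
def save(c,n): cv2.imwrite(f'pics/{n}.png',cv2.cvtColor(c['pixels'],cv2.COLOR_RGB2BGR))
E
python3 - <<'E'
from h import *
for n in ('top','side'):
    c=eyes.camera(n); save(c,n+'0'); print(n,np.array(c['mtx']).round(1).tolist(),c['position'],c['orientation'])
print(bot.get_state())
E
```

```text
top [[388.9, 0.0, 251.9], [0.0, 388.9, 194.2], [0.0, 0.0, 1.0]] [ 0.35703592 -0.11605441  1.21299227] [-3.03510389  0.003656   -1.59108939]
side [[469.9, 0.0, 256.1], [0.0, 469.9, 191.2], [0.0, 0.0, 1.0]] [0.39495594 1.12598667 0.77349861] [-2.06526101  0.00871674 -3.06786683]
{'time': 0.1, 'joint_pos': array([-1.15196525e+00,  4.23790370e-01,  1.63062247e+00,  1.28816273e-05,
        1.08860445e+00, -1.89741238e-02]), 'joint_vel': array([-9.59738059e-04, -2.39500098e-03, -1.75634979e-03,  1.30093932e-04,
       -3.60330840e-04,  2.59781031e-05]), 'effort': array([ 1.21656241e-03, -5.45615888e+01, -2.74328166e+01,  6.45727641e-02,
        1.87507382e-02, -2.27579346e-05]), 'ee_pos': array([ 0.26480185, -0.56556234,  0.22195974]), 'tcp_rot': array([-3.14016848e+00, -3.84320458e-05,  4.37799187e-01]), 'force': array([ 1.04231189, -0.40545877,  0.18478481]), 'wrist_torque': array([-0.02892003, -0.00724758,  0.05211928]), 'finger_force': 0.0, 'opening': 0.08775620480607443}
```

View pics/top0.png

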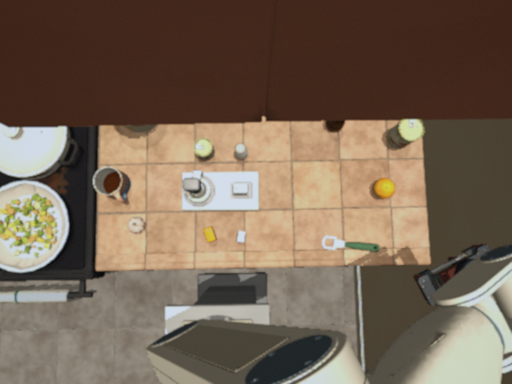

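View pics/side0.png

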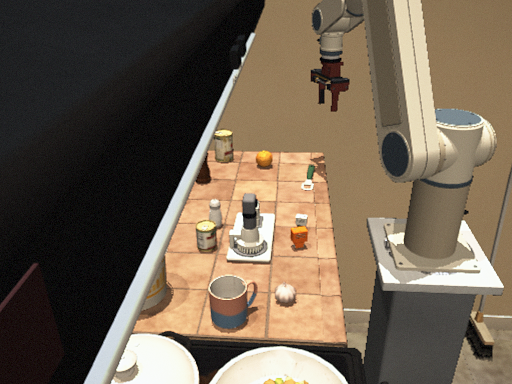

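The top view shows the stand at about (182–258, 172–210), with the brush head at (192,185) and the plugged-in charger at (241,189). The look-alikes lie at (209,235) in orange and (241,237) in small white. The side view shows the upright brush at (250,225) with a cupboard overhanging the rear. Next I measure the stand.

```bash
python3 - <<'E'
from h import *
c=eyes.camera('top'); im=c['pixels']; hsv=cv2.cvtColor(im,cv2.COLOR_RGB2HSV)
m=((hsv[...,1]<60)&(hsv[...,2]>150)).astype(np.uint8); 
x0,y0=172,160
sub=m[160:222,172:270]
n,l,s,ce=cv2.connectedComponentsWithStats(sub); k=1+np.argmax(s[1:,4]); print(s[k])
pts=np.argwhere(l==k)[:,::-1]+[x0,y0]
W=np.array([onz(c,u,v,0.018)[:2] for u,v in pts]).astype(np.float32)
r=cv2.minAreaRect(W); print(r); print(cv2.boxPoints(r).round(3).tolist())
print('cup edge rows', [onz(c,256,121,z).round(3).tolist() for z in (0,.3,.5,.7)])
for uv in ((209,235),(241,237),(135,225),(204,149),(240,152),(110,183)): print(uv,onz(c,*uv,0.03).round(3))
cv2.imwrite('pics/crop.png',cv2.resize(cv2.cvtColor(im[140:250,90:270],cv2.COLOR_RGB2BGR),None,fx=4,fy=4,interpolation=cv2.INTER_CUBIC))
E
```

```text
[   9   10   78   41 2865]
((0.5003615617752075, -0.014307424426078796), (0.23854246735572815, 0.1246906965970993), 88.82337188720703)
[[0.4359999895095825, -0.13199999928474426], [0.5600000023841858, -0.13500000536441803], [0.5649999976158142, 0.10400000214576721], [0.4399999976158142, 0.10599999874830246]]
cup edge rows [[0.722, -0.132, 0.0], [0.632, -0.128, 0.3], [0.572, -0.126, 0.5], [0.511, -0.123, 0.7]]
(209, 235) [0.362 0.018 0.03 ]
(241, 237) [ 0.354 -0.079  0.03 ]
(135, 225) [0.397 0.243 0.03 ]
(204, 149) [0.628 0.031 0.03 ]
(240, 152) [ 0.616 -0.08   0.03 ]
(110, 183) [0.527 0.321 0.03 ]
```

View pics/crop.png

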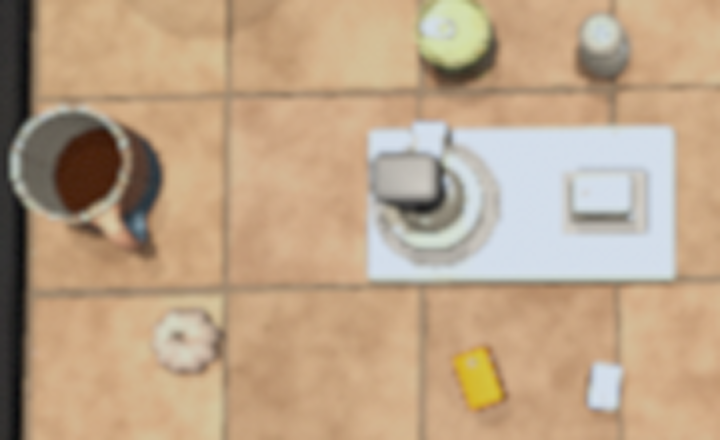

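```bash
python3 - <<'E'
from h import *
t=eyes.camera('top'); s=eyes.camera('side')
for z in (.3,.4,.5,.6,.7,.8):
    print(z,[ (onz(t,u,121,z).round(3).tolist(), proj(s,onz(t,u,121,z)).round(0).tolist()) for u in (130,400)])
P0=np.array([.5004,-.0143]);a=-.02
def st(x,y,z): return np.array([P0[0]+x*np.cos(a)-y*np.sin(a),P0[1]+x*np.sin(a)+y*np.cos(a),z])
for n,p in dict(ch=st(0,-.065,.08),head=st(0,.065,.178)).items(): print(n,p.round(4),proj(t,p).round(1),proj(s,p).round(1))
im=t['pixels'][160:222,172:270]; hsv=cv2.cvtColor(im,cv2.COLOR_RGB2HSV)
big=s['pixels'][180:270,190:330]; cv2.imwrite('pics/side_crop.png',cv2.resize(cv2.cvtColor(big,cv2.COLOR_RGB2BGR),None,fx=5,fy=5,interpolation=cv2.INTER_CUBIC))
E
```

```text
0.3 [([0.638, 0.176, 0.3], [182.0, 174.0]), ([0.624, -0.475, 0.3], [226.0, 92.0])]
0.4 [([0.608, 0.144, 0.4], [195.0, 128.0]), ([0.595, -0.435, 0.4], [232.0, 66.0])]
0.5 [([0.577, 0.112, 0.5], [209.0, 80.0]), ([0.566, -0.396, 0.5], [238.0, 37.0])]
0.6 [([0.546, 0.08, 0.6], [223.0, 30.0]), ([0.537, -0.357, 0.6], [246.0, 4.0])]
0.7 [([0.515, 0.048, 0.7], [237.0, -22.0]), ([0.507, -0.318, 0.7], [254.0, -32.0])]
0.8 [([0.484, 0.016, 0.8], [252.0, -77.0]), ([0.478, -0.278, 0.8], [264.0, -74.0])]
ch [ 0.4991 -0.0793  0.08  ] [239.8 187.4] [253.1 203.5]
head [0.5017 0.0507 0.178 ] [190.2 182.9] [247.7 195.7]
```

View pics/side_crop.png

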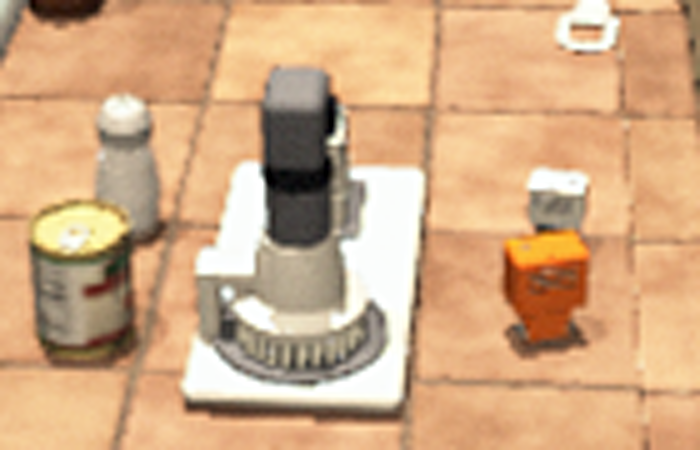

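The side crop shows the head at (297,115) with its button at (338,130). The charger is hidden behind the brush, and the orange look-alike is at (545,285). The predicted top pixels match the image, so I set out to above the charger.

```bash
cat >> h.py <<'E'
def go(P,yaw):
    s=bot.get_state(); A=R.from_euler('xyz',s['tcp_rot']); B=R.from_euler('xyz',[np.pi,0,yaw])
    print('now',s['time'],s['ee_pos'].round(4),s['tcp_rot'].round(4),'F',s['force'].round(1),'open',round(s['opening'],4),round(s['finger_force'],1))
    print('shift',(A.inv().apply(np.array(P)-s['ee_pos'])).round(4).tolist(),'turn',(A.inv()*B).as_rotvec().round(4).tolist())
E
python3 -c "
from h import *
go([.499,-.079,.22],1.551)"
```

```text
now 0.25 [ 0.2649 -0.5658  0.2223] [-3.1409 -0.      0.4378] F [0.  0.1 0.7] open 0.0877 0.0
shift [0.4184, -0.3416, 0.0025] turn [-0.0006, -0.0004, -1.1132]
```

Call:
send_rows --steps '[[[0.418,-0.342,0.0],[0,0,-1.113]],[[0.418,-0.342,0.0],[0,0,-1.113]],[[0.418,-0.342,0.0],[0,0,-1.113]],[[0.418,-0.342,0.0],[0,0,-1.113]],[[0.418,-0.342,0.0],[0,0,-1.113]]]'

```text
time: 0.67
ee_pos: [0.3554, -0.3764, 0.2226]
tcp_rot: [3.142, -0.0, 1.068]
force: [0.7, 0.3, 0.1]
opening: 0.0881
finger_force: 0.0
```

```bash
python3 -c "
from h import *
go([.499,-.079,.22],1.551)"
```

```text
now 0.6667 [ 0.3554 -0.3764  0.2226] [ 3.1416e+00 -1.0000e-04  1.0683e+00] F [0.7 0.3 0.1] open 0.0881 0.0
shift [0.3298, -0.0174, 0.0026] turn [0.0001, -0.0001, -0.4827]
```

Call:
send_rows --steps '[[[0.33,-0.017,0.0],[0,0,-0.483]],[[0.33,-0.017,0.0],[0,0,-0.483]],[[0.33,-0.017,0.0],[0,0,-0.483]],[[0.33,-0.017,0.0],[0,0,-0.483]],[[0.33,-0.017,0.0],[0,0,-0.483]]]'

```text
time: 1.08
ee_pos: [0.4474, -0.1893, 0.2229]
tcp_rot: [3.141, 0.0, 1.551]
force: [0.5, -0.6, 0.6]
opening: 0.0879
finger_force: 0.0
```

```bash
python3 -c "
from h import *
go([.499,-.079,.22],1.551)"
```

```text
now 1.0833 [ 0.4474 -0.1893  0.2229] [3.1412e+00 2.0000e-04 1.5515e+00] F [ 0.5 -0.6  0.6] open 0.0879 0.0
shift [0.1113, 0.0494, 0.0029] turn [0.0004, 0.0002, 0.0005]
```

Call:
send_rows --steps '[[[0.04,0.018,0.0],[0,0,0]],[[0.075,0.034,0.0],[0,0,0]],[[0.111,0.049,0.002],[0,0,0]],[[0.111,0.049,0.002],[0,0,0]],[[0.111,0.049,0.002],[0,0,0]]]'

```text
time: 1.5
ee_pos: [0.4991, -0.0797, 0.2205]
tcp_rot: [-3.141, 0.0, 1.55]
force: [-0.5, -1.0, 0.1]
opening: 0.088
finger_force: 0.0
```

```bash
python3 - <<'E'
from h import *
go([.499,-.079,.22],1.551)
c=eyes.camera('wrist'); save(c,'w1'); print(c['position'],c['orientation'])
print(proj(c,[.4991,-.0793,.08]).round(1))
E
```

```text
now 1.5 [ 0.4991 -0.0797  0.2205] [-3.1413e+00  1.0000e-04  1.5500e+00] F [-0.5 -1.   0.1] open 0.088 0.0
shift [0.0007, -0.0001, 0.0005] turn [-0.0003, 0.0001, -0.001]
[ 0.50080183 -0.00625803  0.38313799] [ 2.86934605e+00  3.98265697e-04 -2.01672194e-02]
[248.5 176.7]
```

View pics/w1.png

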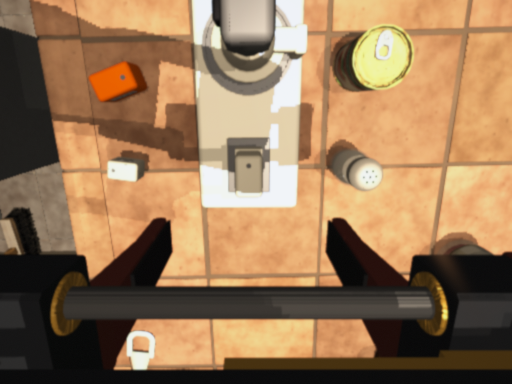

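The wrist view shows the charger at about (249,170) between the open fingers, with the shaker at (362,172) and the head at (247,20). A crop will give its edges.

```bash
python3 - <<'E'
from h import *
c=eyes.camera('wrist'); im=c['pixels']
q=cv2.resize(cv2.cvtColor(im[130:215,190:310],cv2.COLOR_RGB2BGR),None,fx=6,fy=6,interpolation=cv2.INTER_CUBIC); cv2.imwrite('pics/w1c.png',q)
print(c['mtx'][0,0] if hasattr(c['mtx'],'shape') else c['mtx'])
for x in (-.014,.014):
  for y in (-.022,.022): print(proj(c,[.4991+x,-.0793+y,.08]).round(1),end=' ')
g=cv2.cvtColor(im,cv2.COLOR_RGB2GRAY); print(g[168,225:275].tolist()); print(g[135:215,246].tolist())
E
```

```text
310.2111805171989
[235.9 196.7] [234.4 154. ] [263.3 196.2] [262.8 153.4] [165, 163, 152, 114, 82, 76, 75, 74, 74, 75, 90, 125, 144, 156, 164, 166, 166, 165, 166, 165, 165, 165, 163, 162, 160, 161, 163, 164, 163, 164, 163, 163, 163, 162, 160, 151, 134, 107, 125, 195, 218, 222, 222, 219, 207, 215, 237, 243, 244, 244]
[198, 154, 113, 106, 108, 108, 108, 108, 106, 101, 91, 89, 109, 134, 120, 93, 84, 83, 91, 113, 138, 152, 160, 165, 166, 167, 164, 159, 149, 145, 150, 159, 164, 165, 165, 164, 164, 164, 164, 164, 164, 164, 163, 163, 163, 163, 163, 163, 163, 162, 163, 162, 162, 162, 162, 162, 183, 227, 239, 240, 237, 239, 242, 243, 243, 244, 244, 244, 243, 243, 238, 220, 197, 190, 189, 187, 186, 183, 181, 181]
```

View pics/w1c.png

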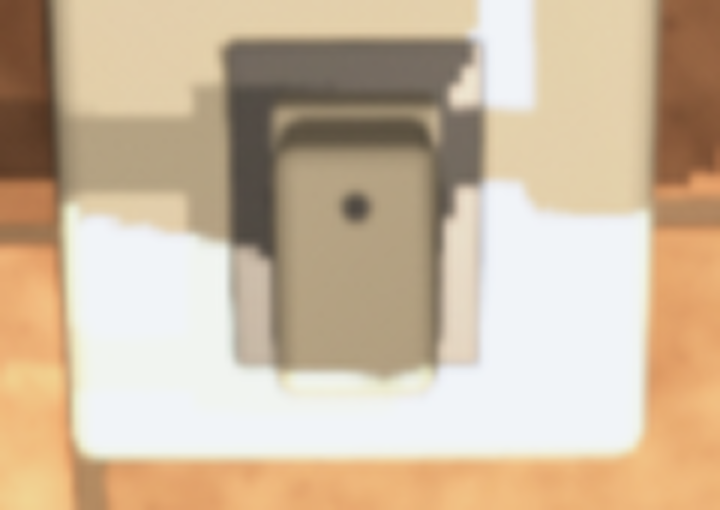

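The charger's edges match the prediction within 1 px, so I descend.

Call:
send_rows --steps '[[[0.0007,0,0.04],[0,0,0]],[[0.0007,0,0.08],[0,0,0]],[[0.0007,0,0.12],[0,0,0]],[[0.0007,0,0.155],[0,0,0]],[[0.0007,0,0.173],[0,0,0]]]'

```text
time: 2.02
ee_pos: [0.4959, -0.0821, 0.0443]
tcp_rot: [-3.137, -0.001, 1.543]
force: [-0.9, 0.3, -0.0]
opening: 0.088
finger_force: 0.0
```

Call:
send_rows --steps '[[[0,0,0],[0,0,0]],[[0,0,0],[0,0,0]],[[0,0,0],[0,0,0]],[[0,0,0],[0,0,0]],[[0,0,0],[0,0,0]]]' --gripper 255 --squeeze 35

```text
time: 2.43
ee_pos: [0.4999, -0.0813, 0.0493]
tcp_rot: [3.138, 0.001, 1.545]
force: [-0.6, 0.1, 1.0]
opening: 0.0583
finger_force: 0.0
```

Call:
send_rows --steps '[[[0,0,0],[0,0,0]],[[0,0,0],[0,0,0]],[[0,0,0],[0,0,0]],[[0,0,0],[0,0,0]],[[0,0,0],[0,0,0]]]'

```text
time: 2.85
ee_pos: [0.4988, -0.0807, 0.0479]
tcp_rot: [3.141, 0.0, 1.546]
force: [-0.3, 0.8, 3.3]
opening: 0.0279
finger_force: 35.0
```

Call:
send_rows --steps '[[[0,0,-0.006],[0,0,0]],[[0,0,-0.014],[0,0,0]],[[0,0,-0.024],[0,0,0]],[[0,0,-0.036],[0,0,0]],[[0,0,-0.05],[0,0,0]]]'

```text
time: 3.27
ee_pos: [0.4985, -0.0807, 0.0989]
tcp_rot: [-3.141, -0.0, 1.546]
force: [0.0, -0.6, -0.4]
opening: 0.0277
finger_force: 35.0
```

Call:
send_rows --steps '[[[0,0,-0.013],[0,0,0]],[[0,0,-0.026],[0,0,0]],[[0,0,-0.034],[0,0,0]],[[0,0,-0.034],[0,0,0]],[[0,0,-0.034],[0,0,0]]]'

```text
time: 3.68
ee_pos: [0.499, -0.0808, 0.1325]
tcp_rot: [3.14, 0.0, 1.546]
force: [0.9, 0.3, -0.6]
opening: 0.0279
finger_force: 35.0
```

```bash
python3 - <<'E'
from h import *
go([.48,-.2,.13],1.551)
c=eyes.camera('side'); 
cv2.imwrite('pics/s2.png',cv2.resize(cv2.cvtColor(c['pixels'][130:270,170:340],cv2.COLOR_RGB2BGR),None,fx=4,fy=4))
E
```

```text
now 3.6833 [ 0.499  -0.0808  0.1325] [3.1401e+00 2.0000e-04 1.5458e+00] F [ 0.9  0.3 -0.6] open 0.0279 35.0
shift [-0.1196, -0.016, 0.0025] turn [0.0015, 0.0002, -0.0052]
```

View pics/s2.png

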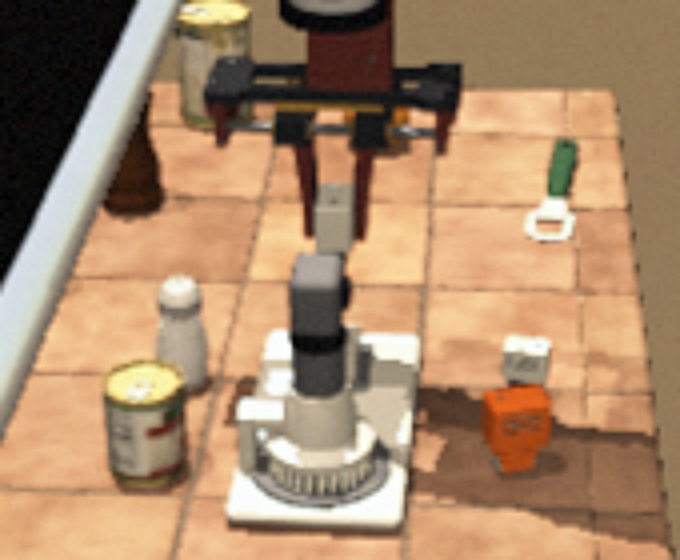

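The charger hangs in the gripper at (335,218), free of the socket. Next I carry it to the right of the stand.

Call:
send_rows --steps '[[[-0.03,-0.004,0],[0,0,0]],[[-0.065,-0.008,0],[0,0,0]],[[-0.1,-0.013,0],[0,0,0]],[[-0.12,-0.016,0],[0,0,-0.005]],[[-0.12,-0.016,0],[0,0,-0.005]]]'

```text
time: 4.15
ee_pos: [0.4789, -0.2033, 0.1309]
tcp_rot: [-3.141, 0.0, 1.548]
force: [0.6, -0.5, -0.9]
opening: 0.0277
finger_force: 35.0
```

Call:
send_rows --steps '[[[0,0,0.02],[0,0,0]],[[0,0,0.045],[0,0,0]],[[0,0,0.07],[0,0,0]],[[0,0,0.085],[0,0,0]],[[0,0,0.09],[0,0,0]]]'

```text
time: 4.57
ee_pos: [0.4777, -0.1986, 0.0387]
tcp_rot: [-3.137, -0.002, 1.551]
force: [-0.3, -0.3, -1.2]
opening: 0.0277
finger_force: 35.0
```

Call:
send_rows --steps '[[[0,0,0.004],[0,0,0]],[[0,0,0.008],[0,0,0]],[[0,0,0.01],[0,0,0]],[[0,0,0.01],[0,0,0]],[[0,0,0.01],[0,0,0]]]'

```text
time: 4.98
ee_pos: [0.4801, -0.2004, 0.0323]
tcp_rot: [3.141, 0.0, 1.551]
force: [0.0, 0.2, -1.0]
opening: 0.0278
finger_force: 35.0
```

Call:
send_rows --steps '[[[0,0,0.001],[0,0,0]],[[0,0,0.002],[0,0,0]],[[0,0,0.003],[0,0,0]],[[0,0,0.004],[0,0,0]],[[0,0,0.0045],[0,0,0]]]'

```text
time: 5.4
ee_pos: [0.4797, -0.2003, 0.0271]
tcp_rot: [-3.142, -0.0, 1.551]
force: [0.1, -1.1, -1.7]
opening: 0.0281
finger_force: 35.0
```

Call:
send_rows --steps '[[[0,0,0.0003],[0,0,0]],[[0,0,0.0006],[0,0,0]],[[0,0,0.001],[0,0,0]]]'

```text
time: 5.65
ee_pos: [0.4797, -0.2003, 0.027]
tcp_rot: [-3.141, -0.0, 1.551]
force: [-4.0, 1.8, 17.0]
opening: 0.0275
finger_force: 35.0
```

Contact (17 N). I back off half a millimetre and open the fingers.

Call:
send_rows --steps '[[[0,0,-0.0006],[0,0,0]],[[0,0,-0.0006],[0,0,0]]]'

```text
time: 5.82
ee_pos: [0.4799, -0.2004, 0.027]
tcp_rot: [3.141, 0.0, 1.551]
force: [-0.9, 1.3, 4.4]
opening: 0.0275
finger_force: 35.0
```

Call:
send_rows --steps '[[[0,0,0],[0,0,0]],[[0,0,0],[0,0,0]],[[0,0,0],[0,0,0]],[[0,0,0],[0,0,0]],[[0,0,0],[0,0,0]]]' --gripper 60

```text
time: 6.23
ee_pos: [0.4797, -0.2003, 0.0267]
tcp_rot: [-3.142, -0.0, 1.551]
force: [-0.9, 0.3, 0.9]
opening: 0.0576
finger_force: 0.0
```

Call:
send_rows --steps '[[[0,0,-0.02],[0,0,0]],[[0,0,-0.06],[0,0,0]],[[0,0,-0.1],[0,0,0]],[[0,0,-0.14],[0,0,0]],[[0,0,-0.18],[0,0,0]]]'

```text
time: 6.65
ee_pos: [0.4792, -0.2001, 0.2085]
tcp_rot: [-3.141, -0.0, 1.551]
force: [1.3, 0.3, -0.4]
opening: 0.0672
finger_force: 0.0
```

```bash
python3 - <<'E'
from h import *
go([.5017,.0507,.235],1.551)
c=eyes.camera('wrist'); d=eyes.camera('top')
a=cv2.cvtColor(c['pixels'],cv2.COLOR_RGB2BGR)[0:270,150:480]; b=cv2.resize(cv2.cvtColor(d['pixels'],cv2.COLOR_RGB2BGR)[140:250,170:350],None,fx=2.45,fy=2.45)[:270]
h=min(len(a),len(b)); cv2.imwrite('pics/w3.png',np.hstack([a[:h],b[:h]])); 
E
```

```text
now 6.65 [ 0.4792 -0.2001  0.2085] [-3.1410e+00 -3.0000e-04  1.5508e+00] F [ 1.3  0.3 -0.4] open 0.0672 0.0
shift [0.2512, 0.0175, -0.0265] turn [-0.0006, -0.0003, -0.0002]
```

View pics/w3.png

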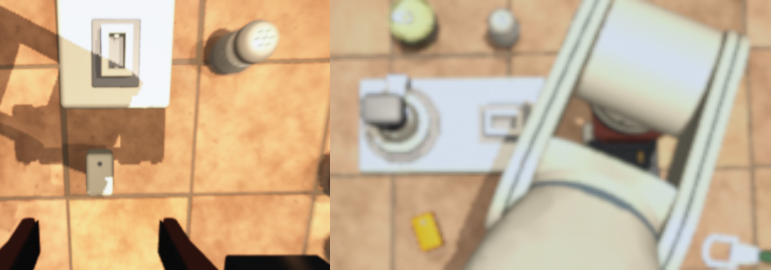

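The charger stands on the worktop to the right of the stand at (100,172) in the left half, and the socket is empty. Now to the brush head.

Call:
send_rows --steps '[[[0.02,0.002,-0.03],[0,0,0]],[[0.055,0.005,-0.035],[0,0,0]],[[0.09,0.008,-0.035],[0,0,0]],[[0.125,0.011,-0.035],[0,0,0]],[[0.16,0.013,-0.035],[0,0,0]]]' --gripper 0

```text
time: 7.17
ee_pos: [0.4955, -0.0392, 0.2412]
tcp_rot: [-3.141, -0.0, 1.55]
force: [1.9, 0.0, -0.4]
opening: 0.0872
finger_force: 0.0
```

Call:
send_rows --steps '[[[0.035,0.002,0],[0,0,0]],[[0.065,0.004,0],[0,0,0]],[[0.09,0.005,0],[0,0,0]],[[0.09,0.005,0],[0,0,0]],[[0.09,0.005,0],[0,0,0]]]'

```text
time: 7.58
ee_pos: [0.5022, 0.0501, 0.2409]
tcp_rot: [-3.14, 0.0, 1.554]
force: [-0.0, 0.2, -0.6]
opening: 0.088
finger_force: 0.0
```

```bash
python3 - <<'E'
from h import *
go([.5017,.0507,.139],1.551)
c=eyes.camera('wrist'); save(c,'w4')
for x in (-.017,.017):
  for y in (-.023,.023): print(proj(c,[.5017+x,.0507+y,.178]).round(1),end=' ')
E
```

```text
now 7.5833 [0.5022 0.0501 0.2409] [-3.1402e+00  4.0000e-04  1.5536e+00] F [-0.   0.2 -0.6] open 0.088 0.0
shift [0.0006, -0.0004, 0.1019] turn [-0.0014, 0.0004, 0.0026]
[226.7 228.6] [224.5 171.2] [270.2 228. ] [270.3 170.5]
```

View pics/w4.png

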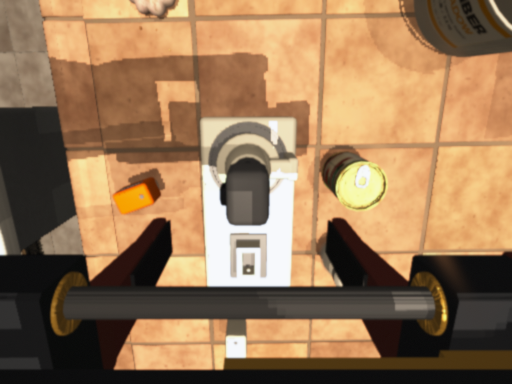

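The head spans about (227–269, 158–226) with its button at (223,192), as predicted. I descend and grip.

Call:
send_rows --steps '[[[0,0,0.025],[0,0,0]],[[0,0,0.055],[0,0,0]],[[0,0,0.08],[0,0,0]],[[0,0,0.097],[0,0,0]],[[0,0,0.102],[0,0,0]]]'

```text
time: 8.05
ee_pos: [0.5006, 0.0477, 0.1368]
tcp_rot: [-3.136, 0.001, 1.549]
force: [-1.1, -0.6, -0.9]
opening: 0.0876
finger_force: 0.0
```

Call:
send_rows --steps '[[[0,0,0],[0,0,0]],[[0,0,0],[0,0,0]],[[0,0,0],[0,0,0]],[[0,0,0],[0,0,0]],[[0,0,0],[0,0,0]]]' --gripper 255 --squeeze 45

```text
time: 8.47
ee_pos: [0.5034, 0.0492, 0.1408]
tcp_rot: [3.14, -0.0, 1.551]
force: [0.2, 0.1, -0.1]
opening: 0.0575
finger_force: 0.0
```

Call:
send_rows --steps '[[[0,0,0],[0,0,0]],[[0,0,0],[0,0,0]],[[0,0,0],[0,0,0]],[[0,0,0],[0,0,0]],[[0,0,0],[0,0,0]]]'

```text
time: 8.88
ee_pos: [0.5009, 0.0493, 0.1398]
tcp_rot: [-3.138, 0.0, 1.551]
force: [-8.5, 0.6, 7.2]
opening: 0.0342
finger_force: 45.0
```

The opening of 34.2 mm means the button is pressed flush. I pull up gently.

Call:
send_rows --steps '[[[0,0,-0.004],[0,0,0]],[[0,0,-0.009],[0,0,0]],[[0,0,-0.016],[0,0,0]],[[0,0,-0.023],[0,0,0]],[[0,0,-0.03],[0,0,0]]]'

```text
time: 9.3
ee_pos: [0.5009, 0.0493, 0.1694]
tcp_rot: [-3.138, 0.0, 1.551]
force: [-5.9, 1.3, -4.9]
opening: 0.0336
finger_force: 45.0
```

Call:
send_rows --steps '[[[0,0,-0.007],[0,0,0]],[[0,0,-0.014],[0,0,0]],[[0,0,-0.02],[0,0,0]],[[0,0,-0.026],[0,0,0]],[[0,0,-0.032],[0,0,0]]]'

```text
time: 9.72
ee_pos: [0.5009, 0.0493, 0.2016]
tcp_rot: [-3.138, 0.0, 1.551]
force: [-7.5, 1.2, -4.0]
opening: 0.034
finger_force: 45.0
```

Call:
send_rows --steps '[[[0,0,-0.006],[0,0,0]],[[0,0,-0.012],[0,0,0]],[[0,0,-0.017],[0,0,0]],[[0,0,-0.02],[0,0,0]],[[0,0,-0.023],[0,0,0]]]'

```text
time: 10.13
ee_pos: [0.5009, 0.0493, 0.2246]
tcp_rot: [-3.138, 0.0, 1.551]
force: [-8.4, 1.0, -3.8]
opening: 0.0335
finger_force: 45.0
```

Call:
send_rows --steps '[[[0,0,-0.001],[0,0,0]],[[0,0,-0.002],[0,0,0]],[[0,0,-0.003],[0,0,0]],[[0,0,-0.004],[0,0,0]],[[0,0,-0.005],[0,0,0]]]'

```text
time: 10.55
ee_pos: [0.5009, 0.0493, 0.2295]
tcp_rot: [-3.138, 0.0, 1.551]
force: [-8.9, 1.0, -4.0]
opening: 0.0339
finger_force: 45.0
```

Call:
send_rows --steps '[[[0,0,-0.0005],[0,0,0]],[[0,0,-0.0005],[0,0,0]]]'

```text
time: 10.72
ee_pos: [0.5009, 0.0493, 0.2298]
tcp_rot: [-3.138, 0.0, 1.551]
force: [-8.4, 1.4, -3.1]
opening: 0.0337
finger_force: 45.0
```

Call:
send_rows --steps '[[[0,0,-0.0004],[0,0,0]],[[0,0,-0.0008],[0,0,0]],[[0,0,-0.0008],[0,0,0]]]'

```text
time: 10.97
ee_pos: [0.5009, 0.0493, 0.2298]
tcp_rot: [-3.138, 0.0, 1.551]
force: [-5.3, 1.7, -12.3]
opening: 0.0337
finger_force: 45.0
```

The rise has stopped at 90 mm with force building, which fits the rigid end. One last look to check.

```bash
python3 - <<'E'
from h import *
c=eyes.camera('side')
cv2.imwrite('pics/s5.png',cv2.resize(cv2.cvtColor(c['pixels'][110:310,160:340],cv2.COLOR_RGB2BGR),None,fx=3,fy=3,interpolation=cv2.INTER_CUBIC))
for z in (.129,.244,.268): print(z,((proj(c,[.5017,.0507,z])-[160,110])*3).round(0))
print(bot.get_state()['force'],bot.get_state()['ee_pos'])
E
```

```text
0.129 [264. 305.]
0.244 [262. 189.]
0.268 [261. 164.]
[ -5.58019407   2.42383993 -13.12102409] [0.50089887 0.04934688 0.22986569]
```

View pics/s5.png

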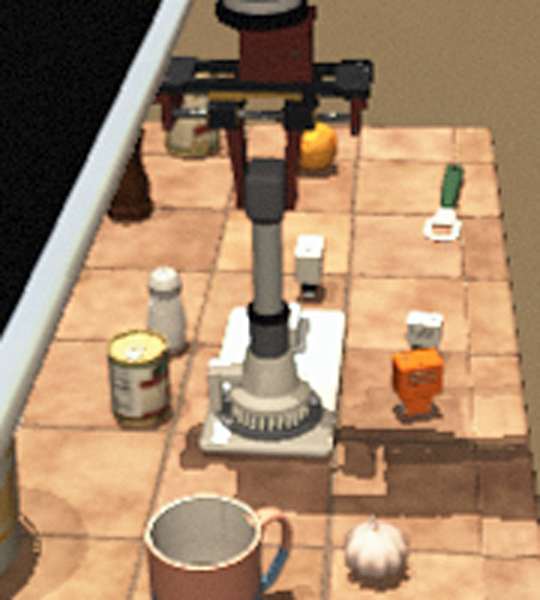

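The handle is fully extended: the head top is at (265,160), against the predicted 164. The charger stands upright at (310,265), and the bystanders are untouched.

```bash
python3 -c "
from workcell import bot
print(bot.hand_in())"
```

```text
the job is handed in; nothing more can be done
None
```

The job is handed in: the charger stands upright on the worktop to the right of the stand, and the arm is holding the handle at its second stop (90 mm) with the button pressed; nothing nearby was disturbed.

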